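# Take the middle tier out of a stacked lunch box

## Robot

A 6-joint arm with a two-finger parallel gripper is mounted at the origin on a cart in front of the work surface, level with it; the furniture and walls round the work are solid. World frame = base frame: x ahead of the robot, y to its left, z up, the work surface at z = 0. Lengths are in m, angles in rad, forces in N, time in s.
With the tool pointing down it reaches from about 0.275 to 0.85 m from the base axis. Payload 19 kg.
Tool frame: the origin (TCP) lies midway between the tips of the shut fingers; the grasp point (between the pads) lies manip.grip_point_offset behind it (manip.grip_point_offset is the distance from the TCP to the grasp point, in m); z points along the fingers, y is the line along which they close (so a half turn about z gives the same grasp; the last joint's range is limited). The gripper opens to 85 mm and grips with 20 to 120 N. Pads are 22 mm wide; open, the fingers measure 114 mm over their backs; the gripper's body (76 mm by 85 mm) begins 54 mm behind the grasp point. The pads swing forward as they close: fully open they stand 13 mm farther back than shut.
Start: joints at [-1.335, 0.15, 1.437, -0, 1.554, -0.134], TCP at [0.208, -0.536, 0.231] pointing down, gripper open.
Joint ranges: [-2.8, 2.8], [-0.68, 2.1], [0.12, 2.68], [-1.39, 4.53], [0.16, 2.79], [-2.81, 2.81]. Speed limits (rad/s): [1.89, 1.89, 2.22, 3.01, 3.01, 3.01].

## Interface

Orientations are given as a 3x3 rotation matrix whose columns are the frame's x, y, z axes.
In Python, from bench import manip, vision gives the robot as it stands.
- The arm moves only by the tool play_rows, never from a script. Its argument "motion" is a list of rows, each an object of numbers: "x", "y", "z": the shift along the tool's x, y, z in m; "turn": the turn about the tool's z in rad; "fingers": the opening in per cent of the stroke, from 0 (shut) to 100 (fully open). A call has 1 to 12 rows; each row is the pose to reach, as a shift and turn from the pose commanded when the call began, along the tool's axes at that moment; what a row does not reach only later rows make up. A row lasts 1/12 s, in which the tool goes at most 41.7 mm and 7.16 degrees, less where a joint would pass 70% of its speed; a pose out of reach is approached as far as the arm can. A call with a gripper value outside its range is refused whole. The fingers move at their own pace and stop on an object; "squeeze" is the grip in N (left out, the last holds). Time passes only in rows, so rows that repeat a pose let the fingers close. It gives the time, the measured TCP pose, the force, the opening and the grip force at its end, in the units of the state.
- manip.state(): the state, without advancing time (a new reading comes with each control period).
- vision.get_image(name): name is "scene" or "top" or "wrist"; returns (picture, depth): 480x640x3 uint8, red, green, blue; 480x640 float32, m along the optical axis (not along the pixel's ray), 0 where there is no reading.
- vision.camera_info(name): a dict with "fx", "fy", "cx", "cy" (pixels), "cam_to_world" (4x4, takes a point from camera to world coordinates). Camera axes: x right, y down, z forward; pixel columns grow to the right and rows downward; lengths in m; the calibration is good to about 2 mm. A picture is of the moment at which its call begins: read the wrist's pose just before it. camera_info takes no time and is no camera call; for the wrist camera it gives the pose at the moment of the call.
- manip.sign_off(): hands the job in; it is judged then, once.
The state is a dict: "t": time; "joint_pos": joint angles; "joint_velocities": joint speeds; "joint_efforts": joint torques, N m; "position": TCP position; "tool_rot": TCP orientation; "wrist_force": force on the tool from outside, world axes, zero at the start; "moment": the same for the moment, N m; "finger_gap": opening from 0.0 (shut) to 1.0 (fully open); "gripper_force": force on a finger pad.
Only numpy, scipy, OpenCV 4.12 (cv2) and the standard library are available. Lean on these libraries where they do the work, as an engineer would, in place of code of your own. Each camera call takes 0.05 s, during which the arm holds its last target. There are 200 camera calls.

## Task

The middle tier of the three-tier lunch box has still to be packed: lift off the top tier with its clipped-on lid and put it down beside the box, stand the empty middle tier in the middle of the chopping board, then close the box again by seating the lidded tier fully home on the bottom tier. Keep the packed top and bottom tiers level, set things down rather than dropping them, leave the bottom tier standing where it is, and do not disturb the tomato, salt shaker, jam jar, mug and glass behind.

Things in the scene. Friction and masses are not known exactly. Their poses are not given: they have to be found in the camera images.
- top_tier: Top tier of a three-tier steel lunch box: closed rounded tin 160 mm (its x) by 110 mm (y) with a bamboo lid clipped tight on (they come off as one piece) and a black bar handle. Origin: centre of the underside, z up. Upwards: 0-6 mm plug foot, 6-54 mm tin, 54-64 mm lid, handle top at 101 mm. Two clips stand 6 mm proud of the short ends. About 0.45 kg, packed. May go back either way round.
- middle_tier: Middle tier: open, empty tin of the same outline, 54 mm high with the same foot; walls 4 mm, inner floor 9 mm above the underside. A bamboo divider across its middle (plane x = 0) leaves a compartment 72 mm (x) by 102 mm (y) on either side. Origin: centre of the underside; x along the 160 mm length, z up. About 0.24 kg. Too wide to grip across the outside.
- bottom_tier: Bottom tier: the same open tin with the same divider, standing loose on the worktop, packed with four boiled eggs that lie below its rim. Origin: centre of its underside; rim at 54 mm; x along the 160 mm length, z up. About 0.5 kg.
- lid_handle (a point): Middle of the bar handle of the lid, on top_tier, 94.5 mm above the top tier's origin. The bar runs along the tier's x (160 mm side), 104 mm long, 14 mm wide (y), 13 mm high, with 24 mm of free space between it and the lid, a post near each end. Wall cabinets hang 0.57 m above the worktop from about 0.57 m ahead of the robot's base: come from the robot's side and lift no higher than needed.
- middle_divider (a point): Middle of the upper edge of the middle tier's bamboo divider, 45 mm above that tier's origin, 9 mm below its rim. The divider runs along the tier's y (102 mm), is 8 mm thick (x) and stands 36 mm above the inner floor.
- chopping_board: Dark wooden chopping board lying fixed on the worktop, 210 mm (x) by 300 mm (y) by 22 mm thick. Origin: centre of its underside, so its top is 22 mm above it.
- tomato: Large red tomato, 74 mm across and 78 mm high, a loose bystander behind the work. Origin: underside.
- salt: Small glass salt shaker with a grey domed cap, 44 mm across, 90 mm high, a loose bystander. Origin: underside.
- jam: Jar with a white lid, 70 mm across, 99 mm high, a loose bystander near the back. Origin: underside.
- mug: White mug with dots, 107 mm high, a loose bystander at the back right. Origin: underside.
- glass: Drinking glass, 78 mm across, 93 mm high, a loose bystander at the back left. Origin: underside.
- bottom_rim (a point): Centre of the bottom tier's mouth, level with its rim, 54 mm above its origin. Tiers interlock: the upper one's foot (148 by 98 mm, 6 mm high, its lower 4 mm bevelled inwards by 3 mm a side) drops inside the rim below (2 mm play a side) until its shoulder rests on the rim; stacked origins are then 48 mm apart in height.

How it is judged:
By the outcome, as a careful person would: the job done as asked, in the order asked, and still so for the second after the job is handed in, with the robot touching nothing.
It also fails if it takes over 72 s, if anything falls off the work surface, if the arm or the gripper's body presses on something with over 40 N, if the wrist force passes 120 N, or if a joint passes its speed limit or range.

## Working session

There is one attempt and no reset: what is moved stays moved. The work goes in short steps, Python scripts to look and compute and a tool call to move; the robot and the scene stay as the last step left them, time stands still between calls to the robot, and variables do not carry over. Pictures are saved under pics/ and viewed, at most 10 in all, crops included, and the job is handed in when it is done.

Besides the shell and the picture viewer there is one more tool, called by a JSON object that holds its "op" and its "data". play_rows: Moves the arm, as the interface text tells. Its arguments: {"type":"object","properties":{"motion":{"type":"array"},"squeeze":{"type":"number"}},"required":["motion"]}

```bash
mkdir -p pics; ls
python3 - <<'E'
from bench import manip, vision
import cv2,numpy as np
print(manip.grip_point_offset, manip.state())
for n in("scene","top"):
    p,d=vision.get_image(n); cv2.imwrite(f"pics/{n}0.png",p[...,::-1]); np.savez(f"{n}0.npz",p=p,d=d)
    print(n,vision.camera_info(n))
E
```

```text
pics
0.0187 {'t': 0.0, 'joint_pos': array([-1.33501987e+00,  1.50974812e-01,  1.43803589e+00, -1.78543979e-05,
        1.55381740e+00, -1.34032520e-01]), 'joint_velocities': array([ 1.21487798e-04, -6.83151130e-04,  8.56557340e-04,  4.34460940e-05,
       -1.76941563e-03, -4.53078619e-04]), 'joint_efforts': array([-5.11195947e-03, -7.13070130e+01, -5.70866811e+01, -3.79691237e-04,
        8.73347162e-03,  5.34659250e-06]), 'position': array([ 0.20772457, -0.53589176,  0.23067942]), 'tool_rot': array([[ 9.32396314e-01,  3.61437436e-01, -3.05956670e-04],
       [ 3.61437536e-01, -9.32395557e-01,  1.19709921e-03],
       [ 1.47403830e-04, -1.22675511e-03, -9.99999237e-01]]), 'wrist_force': array([-0.60897773,  0.44658115,  0.68103007]), 'moment': array([ 0.0220946 ,  0.01402937, -0.0465778 ]), 'gripper_force': 0.0, 'finger_gap': 0.9978570380546159}
scene {'fx': 526.307553836383, 'fy': 526.307553836383, 'cx': 308.5098770724095, 'cy': 232.66621191545775, 'cam_to_world': array([[-7.06635110e-01, -3.31381591e-01,  6.25182423e-01,
        -4.42066930e-02],
       [-7.07577856e-01,  3.31727404e-01, -6.23931492e-01,
         6.35197539e-01],
       [-6.30731706e-04, -8.83257138e-01, -4.68888506e-01,
         6.41948486e-01],
       [ 0.00000000e+00,  0.00000000e+00,  0.00000000e+00,
         1.00000000e+00]])}
top {'fx': 518.0928278198235, 'fy': 518.0928278198235, 'cx': 319.19767528210167, 'cy': 245.82847096513765, 'cam_to_world': array([[ 0.11953582, -0.96238789,  0.24396872,  0.31751462],
       [-0.99280357, -0.11407847,  0.03643029, -0.067361  ],
       [-0.00722849, -0.24656774, -0.9690986 ,  1.27993747],
       [ 0.        ,  0.        ,  0.        ,  1.        ]])}
```

View pics/scene0.png

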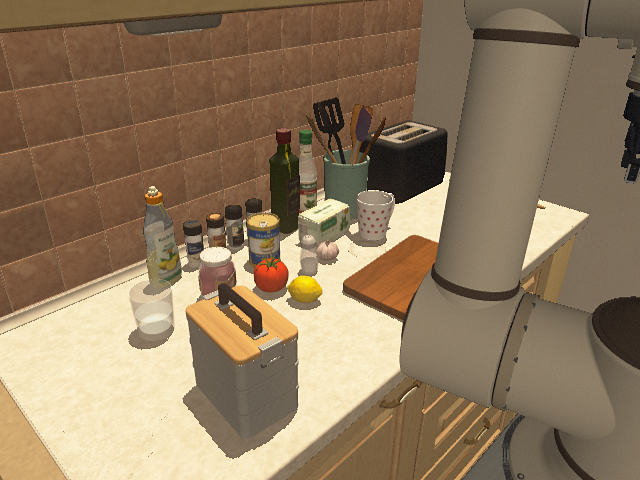

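View pics/top0.png

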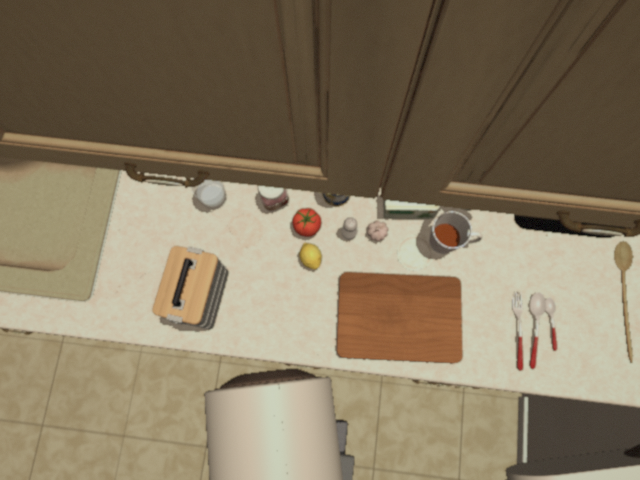

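The scene view shows the closed box at about (243,360) with the glass, jam and tomato behind it. The top view shows the lid at about (187,285), the handle from (188,262) to (178,305), and the board at about (400,317). Next I'll measure these.

```bash
cat > h.py <<'E'
import numpy as np, cv2
from bench import manip, vision
def cast(info,px,z):
    px=np.atleast_2d(px).astype(float); T=info["cam_to_world"]
    r=np.c_[(px[:,0]-info["cx"])/info["fx"],(px[:,1]-info["cy"])/info["fy"],np.ones(len(px))]@T[:3,:3].T
    return T[:3,3]+r*((z-T[2,3])/r[:,2])[:,None]
def world(info,d):
    v,u=np.mgrid[:480,:640]; c=np.stack([(u-info["cx"])/info["fx"]*d,(v-info["cy"])/info["fy"]*d,d],-1)
    return c@info["cam_to_world"][:3,:3].T+info["cam_to_world"][:3,3]
def rect(info,mask,z):
    c=max(cv2.findContours(mask.astype(np.uint8),0,cv2.CHAIN_APPROX_NONE)[0],key=cv2.contourArea)[:,0]
    P=cast(info,c,z)[:,:2]; return rectP(P)
def rectP(P):
    (cx,cy),(w,h),a=cv2.minAreaRect((P*1000).astype(np.float32))
    if w<h: w,h,a=h,w,a+90
    return np.round([cx,cy,w,h,(a+90)%180-90],1)   # mm, long side angle deg
def grab(n,name=None):
    i=vision.camera_info(n); p,d=vision.get_image(n)
    if name: cv2.imwrite(f"pics/{name}.png",p[...,::-1])
    return i,p,d
E
python3 - <<'E'
from h import *
z=np.load("top0.npz");p,d=z["p"],z["d"];i=vision.camera_info("top");W=world(i,d)
hsv=cv2.cvtColor(p,cv2.COLOR_RGB2HSV)
roi=np.zeros((480,640),bool);roi[235:340,140:235]=1
def big(m):
    m=m.astype(np.uint8);n,l,s,c=cv2.connectedComponentsWithStats(m);return l==1+np.argmax(s[1:,4])
lid=big(cv2.morphologyEx((roi&(hsv[...,1]>80)&(hsv[...,2]>110)).astype(np.uint8),cv2.MORPH_CLOSE,np.ones((15,15))))
print("lid",rect(i,lid,.160),"z",np.median(W[lid][:,2]))
h=big((roi&(p.max(2)<60)&(np.hypot(np.mgrid[:480,:640][1]-183,np.mgrid[:480,:640][0]-284)<35)));print("handle",rect(i,h,.197),"z",np.median(W[h][:,2]),np.percentile(W[h][:,2],95))
roi2=np.zeros((480,640),bool);roi2[260:375,325:475]=1
b=big(roi2&(hsv[...,1]>110)&(hsv[...,2]<190));print("board",rect(i,b,.022),"z",np.median(W[b][:,2]))
hz=(W[...,2]>.145)&(W[...,2]<.175)&roi; print("lid by depth",rectP(W[hz][:,:2]),hz.sum())
hz=(W[...,2]>.188)&(W[...,2]<.21)&roi; print("handle by depth",rectP(W[hz][:,:2]),hz.sum(), np.median(W[hz],0))
# scene view lid/handle by depth
z=np.load("scene0.npz");W=world(vision.camera_info("scene"),z["d"])
near=(np.hypot(W[...,0]-.45,W[...,1]-.24)<.2)
hz=(W[...,2]>.188)&(W[...,2]<.21)&near; print("scene handle",rectP(W[hz][:,:2]),hz.sum())
hz=(abs(W[...,2]-.16)<.006)&near; print("scene lid",rectP(W[hz][:,:2]),hz.sum())
# bystanders
z=np.load("top0.npz")
for n,u,v in[("tomato",306,222),("lemon",311,256),("salt",350,229),("jam",272,196),("glass",209,194),("mug",450,232)]:
    print(n,np.round(world(i,d)[v,u],3))
E
```

```text
lid [478.6 256.2 160.3 110.9  -6.4] z 0.1612302508396284
handle [476.7 253.2  99.6  15.5  -5.9] z 0.19625317070254877 0.19994664999997197
board [ 482.5 -233.1  297.   205.8  -85.8] z 0.021479736841751862
lid by depth [480.7 257.2 166.8 111.9  -5.7] 3351
handle by depth [479.9 257.3 102.4  15.8  -6.1] 336 [0.47876604 0.25625494 0.19632617]
scene handle [477.6 259.8 104.7  14.3  -6.5] 526
scene lid [477.5 259.  167.6 112.1  -6. ] 4498
tomato [0.678 0.017 0.068]
lemon [ 0.598 -0.005  0.056]
salt [ 0.67  -0.091  0.081]
jam [0.725 0.105 0.096]
glass [0.73  0.272 0.045]
mug [ 0.703 -0.339  0.039]
```

{"op": "play_rows", "data": {"motion": [{"x":0.01,"y":-0.01,"z":-0.02,"turn":-0.05,"fingers":100},{"x":0.27,"y":-0.32,"z":-0.03,"turn":-1.3},{"x":0.27,"y":-0.32,"z":-0.03,"turn":-1.3},{"x":0.27,"y":-0.32,"z":-0.03,"turn":-1.3},{"x":0.27,"y":-0.32,"z":-0.03,"turn":-1.3},{"x":0.27,"y":-0.32,"z":-0.03,"turn":-1.3},{"x":0.27,"y":-0.32,"z":-0.03,"turn":-1.3},{"x":0.27,"y":-0.32,"z":-0.03,"turn":-1.3},{"x":0.27,"y":-0.32,"z":-0.03,"turn":-1.3},{"x":0.27,"y":-0.32,"z":-0.03,"turn":-1.3},{"x":0.27,"y":-0.32,"z":-0.03,"turn":-1.3},{"x":0.27,"y":-0.32,"z":-0.03,"turn":-1.3}]}}

```text
invalid input at $.motion[1]: expected keys x, y, z, turn, fingers
```

```bash
cat >> h.py <<'E'
def go(x,y,z,yaw):  # world TCP target, tool-x yaw in deg -> shift in tool axes, turn
    s=manip.state();R=s["tool_rot"]; now=np.degrees(np.arctan2(R[1,0],R[0,0]))
    t=-((yaw-now+180)%360-180)
    print("t %.2f pos %s yaw %.2f q6 %.2f F %s | shift %s turn %.4f"%(s["t"],np.round(s["position"],4),now,s["joint_pos"][5],np.round(s["wrist_force"],1),np.round(R.T@(np.array([x,y,z])-s["position"]),4),np.radians(t)))
E
python3 -c "
from h import *
go(.479,.257,.26,173.9)"
```

```text
t 0.10 pos [ 0.2077 -0.536   0.2308] yaw 21.19 q6 -0.13 F [0.4 0.5 0.2] | shift [ 0.5395 -0.6414 -0.0285] turn -2.6654
```

{"op": "play_rows", "data": {"motion": [{"x":0.01,"y":-0.01,"z":-0.02,"turn":-0.05,"fingers":100},{"x":0.27,"y":-0.32,"z":-0.03,"turn":-1.3,"fingers":100},{"x":0.27,"y":-0.32,"z":-0.03,"turn":-1.3,"fingers":100},{"x":0.27,"y":-0.32,"z":-0.03,"turn":-1.3,"fingers":100},{"x":0.27,"y":-0.32,"z":-0.03,"turn":-1.3,"fingers":100},{"x":0.27,"y":-0.32,"z":-0.03,"turn":-1.3,"fingers":100},{"x":0.27,"y":-0.32,"z":-0.03,"turn":-1.3,"fingers":100},{"x":0.27,"y":-0.32,"z":-0.03,"turn":-1.3,"fingers":100},{"x":0.27,"y":-0.32,"z":-0.03,"turn":-1.3,"fingers":100},{"x":0.27,"y":-0.32,"z":-0.03,"turn":-1.3,"fingers":100},{"x":0.27,"y":-0.32,"z":-0.03,"turn":-1.3,"fingers":100},{"x":0.27,"y":-0.32,"z":-0.03,"turn":-1.3,"fingers":100}]}}

```text
t: 1.1
position: [0.3448, -0.136, 0.2617]
tool_rot: [[-0.112, 0.994, 0.001], [0.994, 0.112, 0.001], [0.001, 0.001, -1.0]]
wrist_force: [-0.2, -1.9, 0.6]
finger_gap: 0.996
gripper_force: 0.0
```

```bash
python3 -c "
from h import *
go(.479,.257,.26,173.9)"
```

```text
t 1.10 pos [ 0.3448 -0.136   0.2617] yaw 96.42 q6 -0.70 F [-0.2 -1.9  0.6] | shift [0.3755 0.1773 0.0021] turn -1.3522
```

{"op": "play_rows", "data": {"motion": [{"x":0.376,"y":0.178,"z":0.0,"turn":-1.35,"fingers":100},{"x":0.376,"y":0.178,"z":0.0,"turn":-1.35,"fingers":100},{"x":0.376,"y":0.178,"z":0.0,"turn":-1.35,"fingers":100},{"x":0.376,"y":0.178,"z":0.0,"turn":-1.35,"fingers":100},{"x":0.376,"y":0.178,"z":0.0,"turn":-1.35,"fingers":100},{"x":0.376,"y":0.178,"z":0.0,"turn":-1.35,"fingers":100},{"x":0.376,"y":0.178,"z":0.0,"turn":-1.35,"fingers":100},{"x":0.376,"y":0.178,"z":0.0,"turn":-1.35,"fingers":100},{"x":0.376,"y":0.178,"z":0.0,"turn":-1.35,"fingers":100},{"x":0.376,"y":0.178,"z":0.0,"turn":-1.35,"fingers":100},{"x":0.376,"y":0.178,"z":0.0,"turn":-1.35,"fingers":100},{"x":0.376,"y":0.178,"z":0.0,"turn":-1.35,"fingers":100}]}}

```text
t: 2.1
position: [0.484, 0.2532, 0.26]
tool_rot: [[-0.994, 0.114, -0.002], [0.114, 0.994, -0.001], [0.002, -0.001, -1.0]]
wrist_force: [0.0, -1.3, -0.7]
finger_gap: 0.999
gripper_force: 0.0
```

```bash
python3 -c "
from h import *
go(.479,.257,.26,173.9)
i,p,d=grab('wrist','w1');W=world(i,d)
m=(W[...,2]>.188)&(W[...,2]<.205)&(abs(W[...,0]-.479)<.1)&(abs(W[...,1]-.257)<.06)
if m.sum(): print('handle',rectP(W[m][:,:2]),m.sum(),np.median(W[m][:,2]))
go(.479,.257,.172,173.9)"
```

```text
t 2.10 pos [0.484  0.2532 0.26  ] yaw 173.48 q6 -1.12 F [ 0.  -1.3 -0.7] | shift [0.0054 0.0033 0.    ] turn -0.0074
handle [478.4 259.1 102.5  14.   -6. ] 4212 0.19614308791767454
t 2.15 pos [0.4838 0.2519 0.2605] yaw 172.99 q6 -1.11 F [-0.5 -0.6  0.1] | shift [0.0052 0.0046 0.0885] turn -0.0159
```

View pics/w1.png

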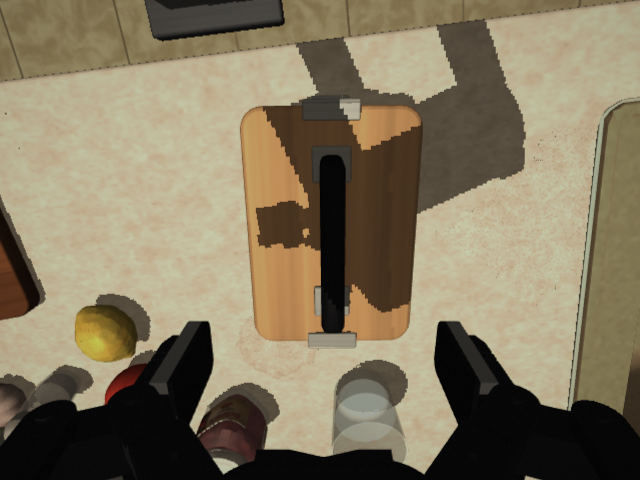

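The wrist view shows the handle bar running from (331,155) to (331,330), centred between the open fingers. Next I correct the offset and descend.

{"op": "play_rows", "data": {"motion": [{"x":0.005,"y":0.006,"z":0.0,"turn":-0.014,"fingers":100},{"x":0.005,"y":0.006,"z":0.0,"turn":-0.014,"fingers":100},{"x":0.005,"y":0.006,"z":0.02,"turn":-0.014,"fingers":100},{"x":0.005,"y":0.006,"z":0.035,"turn":-0.014,"fingers":100},{"x":0.005,"y":0.006,"z":0.05,"turn":-0.014,"fingers":100},{"x":0.005,"y":0.006,"z":0.065,"turn":-0.014,"fingers":100},{"x":0.005,"y":0.006,"z":0.08,"turn":-0.014,"fingers":100},{"x":0.005,"y":0.006,"z":0.088,"turn":-0.014,"fingers":100},{"x":0.005,"y":0.006,"z":0.088,"turn":-0.014,"fingers":100},{"x":0.005,"y":0.006,"z":0.088,"turn":-0.014,"fingers":100}]}}

```text
t: 2.98
position: [0.4797, 0.2578, 0.1739]
tool_rot: [[-0.994, 0.109, 0.0], [0.109, 0.994, 0.0], [-0.0, 0.0, -1.0]]
wrist_force: [1.1, -0.3, -0.0]
finger_gap: 1.004
gripper_force: 0.0
```

```bash
python3 -c "
from h import *
go(.478,.2585,.172,173.9)"
```

```text
t 2.98 pos [0.4797 0.2578 0.1739] yaw 173.74 q6 -1.11 F [ 1.1 -0.3 -0. ] | shift [0.0017 0.0006 0.0019] turn -0.0029
```

{"op": "play_rows", "data": {"motion": [{"x":0.001,"y":0.0005,"z":0.002,"turn":0,"fingers":40},{"x":0.001,"y":0.0005,"z":0.002,"turn":0,"fingers":25},{"x":0.001,"y":0.0005,"z":0.002,"turn":0,"fingers":20},{"x":0.001,"y":0.0005,"z":0.002,"turn":0,"fingers":10},{"x":0.001,"y":0.0005,"z":0.002,"turn":0,"fingers":0},{"x":0.001,"y":0.0005,"z":0.002,"turn":0,"fingers":0},{"x":0.001,"y":0.0005,"z":0.002,"turn":0,"fingers":0},{"x":0.001,"y":0.0005,"z":0.002,"turn":0,"fingers":0},{"x":0.001,"y":0.0005,"z":0.002,"turn":0,"fingers":0},{"x":0.001,"y":0.0005,"z":0.002,"turn":0,"fingers":0}], "squeeze": 80}}

```text
t: 3.82
position: [0.4788, 0.2589, 0.1717]
tool_rot: [[-0.994, 0.108, 0.001], [0.108, 0.994, 0.0], [-0.001, 0.0, -1.0]]
wrist_force: [-0.8, -0.3, 4.5]
finger_gap: 0.151
gripper_force: 78.9
```

{"op": "play_rows", "data": {"motion": [{"x":0,"y":0,"z":0,"turn":0,"fingers":0},{"x":0,"y":0,"z":-0.001,"turn":0,"fingers":0},{"x":0,"y":0,"z":-0.003,"turn":0,"fingers":0},{"x":0,"y":0,"z":-0.006,"turn":0,"fingers":0},{"x":0,"y":0,"z":-0.009,"turn":0,"fingers":0},{"x":0,"y":0,"z":-0.013,"turn":0,"fingers":0},{"x":0,"y":0,"z":-0.018,"turn":0,"fingers":0},{"x":0,"y":0,"z":-0.023,"turn":0,"fingers":0},{"x":0,"y":0,"z":-0.027,"turn":0,"fingers":0},{"x":0,"y":0,"z":-0.03,"turn":0,"fingers":0},{"x":0,"y":0,"z":-0.03,"turn":0,"fingers":0},{"x":0,"y":0,"z":-0.03,"turn":0,"fingers":0}]}}

```text
t: 4.82
position: [0.4787, 0.2588, 0.2014]
tool_rot: [[-0.994, 0.108, 0.0], [0.108, 0.994, 0.0], [-0.0, 0.0, -1.0]]
wrist_force: [-0.5, 0.2, -4.4]
finger_gap: 0.145
gripper_force: 78.0
```

```bash
python3 -c "
from h import *
i,p,d=grab('scene','s1')
cv2.imwrite('pics/s1c.png',cv2.resize(p[250:450,120:380,::-1],None,fx=2.5,fy=2.5))
go(.44,.07,.2,173.9);print(manip.state()['moment'])"
```

```text
t 4.87 pos [0.4786 0.2588 0.2012] yaw 173.83 q6 -1.11 F [ 0.2 -0.8 -3.2] | shift [ 0.0181 -0.1918  0.0012] turn -0.0013
[ 0.01332011 -0.0174569   0.01092341]
```

View pics/s1c.png

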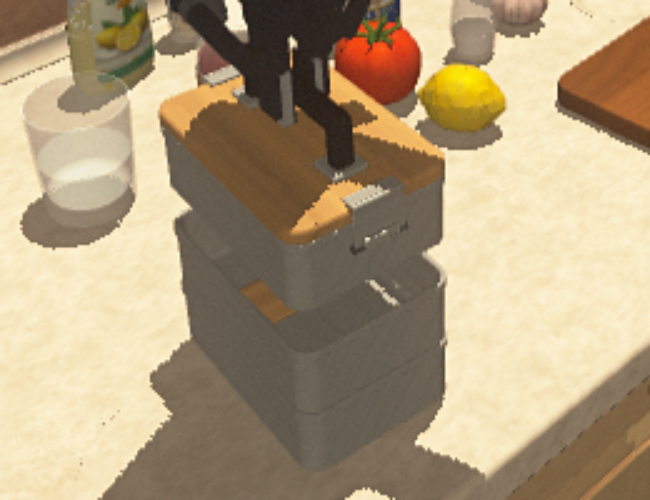

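The crop shows the top tier held level, with its foot clear of the middle tier's rim. The middle tier stayed put on the bottom one. Next I carry the top tier sideways and lower it.

{"op": "play_rows", "data": {"motion": [{"x":0,"y":-0.003,"z":0,"turn":0,"fingers":0},{"x":0,"y":-0.01,"z":0,"turn":0,"fingers":0},{"x":0.001,"y":-0.024,"z":0,"turn":0,"fingers":0},{"x":0.001,"y":-0.044,"z":0,"turn":0,"fingers":0},{"x":0.002,"y":-0.068,"z":0,"turn":0,"fingers":0},{"x":0.002,"y":-0.093,"z":0,"turn":0,"fingers":0},{"x":0.003,"y":-0.118,"z":0,"turn":0,"fingers":0},{"x":0.003,"y":-0.14,"z":0,"turn":0,"fingers":0},{"x":0.004,"y":-0.158,"z":0,"turn":0,"fingers":0},{"x":0.004,"y":-0.17,"z":0,"turn":0,"fingers":0},{"x":0.004,"y":-0.177,"z":0,"turn":0,"fingers":0},{"x":0.004,"y":-0.18,"z":0,"turn":0,"fingers":0}]}}

```text
t: 5.87
position: [0.455, 0.0788, 0.2014]
tool_rot: [[-0.994, 0.109, 0.0], [0.109, 0.994, -0.0], [-0.0, -0.0, -1.0]]
wrist_force: [0.2, -0.5, -3.3]
finger_gap: 0.146
gripper_force: 78.1
```

{"op": "play_rows", "data": {"motion": [{"x":0,"y":0,"z":0.002,"turn":0,"fingers":0},{"x":0,"y":0,"z":0.007,"turn":0,"fingers":0},{"x":0,"y":0,"z":0.016,"turn":0,"fingers":0},{"x":0,"y":0,"z":0.029,"turn":0,"fingers":0},{"x":0,"y":0,"z":0.044,"turn":0,"fingers":0},{"x":0,"y":0,"z":0.06,"turn":0,"fingers":0},{"x":0,"y":0,"z":0.076,"turn":0,"fingers":0},{"x":0,"y":0,"z":0.091,"turn":0,"fingers":0},{"x":0,"y":0,"z":0.103,"turn":0,"fingers":0},{"x":0,"y":0,"z":0.112,"turn":0,"fingers":0},{"x":0,"y":0,"z":0.117,"turn":0,"fingers":0},{"x":0,"y":0,"z":0.118,"turn":0,"fingers":0}]}}

```text
t: 6.87
position: [0.4549, 0.0805, 0.0822]
tool_rot: [[-0.994, 0.107, -0.002], [0.107, 0.994, 0.0], [0.002, -0.0, -1.0]]
wrist_force: [0.0, -0.3, -3.3]
finger_gap: 0.147
gripper_force: 78.1
```

```bash
python3 -c "
from h import *
go(.455,.08,.0757,173.9)"
```

```text
t 6.87 pos [0.4549 0.0805 0.0822] yaw 173.85 q6 -1.46 F [ 0.  -0.3 -3.3] | shift [-0.0002 -0.0005  0.0065] turn -0.0008
```

{"op": "play_rows", "data": {"motion": [{"x":0,"y":0,"z":0.001,"turn":0,"fingers":0},{"x":0,"y":0,"z":0.002,"turn":0,"fingers":0},{"x":0,"y":0,"z":0.003,"turn":0,"fingers":0},{"x":0,"y":0,"z":0.004,"turn":0,"fingers":0},{"x":0,"y":0,"z":0.005,"turn":0,"fingers":0},{"x":0,"y":0,"z":0.006,"turn":0,"fingers":0},{"x":0,"y":0,"z":0.0065,"turn":0,"fingers":0},{"x":0,"y":0,"z":0.007,"turn":0,"fingers":0},{"x":0,"y":0,"z":0.0075,"turn":0,"fingers":0},{"x":0,"y":0,"z":0.0075,"turn":0,"fingers":0},{"x":0,"y":0,"z":0.0075,"turn":0,"fingers":0}]}}

```text
t: 7.78
position: [0.4553, 0.0803, 0.0758]
tool_rot: [[-0.994, 0.108, -0.0], [0.108, 0.994, 0.0], [0.0, 0.0, -1.0]]
wrist_force: [-0.8, -0.4, -3.5]
finger_gap: 0.149
gripper_force: 78.2
```

{"op": "play_rows", "data": {"motion": [{"x":0,"y":0,"z":0.0005,"turn":0,"fingers":0},{"x":0,"y":0,"z":0.001,"turn":0,"fingers":0},{"x":0,"y":0,"z":0.0015,"turn":0,"fingers":0},{"x":0,"y":0,"z":0.0015,"turn":0,"fingers":0},{"x":0,"y":0,"z":0.0015,"turn":0,"fingers":0}]}}

```text
t: 8.2
position: [0.4554, 0.0803, 0.0756]
tool_rot: [[-0.994, 0.107, 0.001], [0.107, 0.994, -0.0], [-0.001, 0.0, -1.0]]
wrist_force: [-12.7, -1.5, 21.0]
finger_gap: 0.145
gripper_force: 81.8
```

{"op": "play_rows", "data": {"motion": [{"x":0,"y":0,"z":-0.001,"turn":0,"fingers":0},{"x":0,"y":0,"z":-0.001,"turn":0,"fingers":25},{"x":0,"y":0,"z":-0.001,"turn":0,"fingers":35},{"x":0,"y":0,"z":-0.001,"turn":0,"fingers":60},{"x":0,"y":0,"z":-0.001,"turn":0,"fingers":60},{"x":0,"y":0,"z":-0.001,"turn":0,"fingers":60},{"x":0,"y":0,"z":-0.02,"turn":0,"fingers":60},{"x":0,"y":0,"z":-0.05,"turn":0,"fingers":60},{"x":0,"y":0,"z":-0.09,"turn":0,"fingers":60},{"x":0,"y":0,"z":-0.12,"turn":0,"fingers":60},{"x":0,"y":0,"z":-0.12,"turn":0,"fingers":60}]}}

```text
t: 9.12
position: [0.4573, 0.0803, 0.2003]
tool_rot: [[-0.994, 0.108, 0.008], [0.108, 0.994, 0.0], [-0.008, 0.001, -1.0]]
wrist_force: [0.6, -0.5, 1.0]
finger_gap: 0.602
gripper_force: 0.0
```

```bash
python3 -c "
from h import *
go(.42,.24,.24,263.9);go(.42,.24,.24,83.9)"
```

```text
t 9.12 pos [0.4573 0.0803 0.2003] yaw 173.82 q6 -1.46 F [ 0.6 -0.5  1. ] | shift [ 0.054   0.1548 -0.0399] turn -1.5721
t 9.12 pos [0.4573 0.0803 0.2003] yaw 173.82 q6 -1.46 F [ 0.6 -0.5  1. ] | shift [ 0.054   0.1548 -0.0399] turn 1.5695
```

{"op": "play_rows", "data": {"motion": [{"x":-0.002,"y":0.05,"z":-0.03,"turn":0.12,"fingers":60},{"x":-0.002,"y":0.18,"z":-0.04,"turn":1.57,"fingers":60},{"x":-0.002,"y":0.18,"z":-0.04,"turn":1.57,"fingers":60},{"x":-0.002,"y":0.18,"z":-0.04,"turn":1.57,"fingers":60},{"x":-0.002,"y":0.18,"z":-0.04,"turn":1.57,"fingers":60},{"x":-0.002,"y":0.18,"z":-0.04,"turn":1.57,"fingers":60},{"x":-0.002,"y":0.18,"z":-0.04,"turn":1.57,"fingers":60},{"x":-0.002,"y":0.18,"z":-0.04,"turn":1.57,"fingers":60},{"x":-0.002,"y":0.18,"z":-0.04,"turn":1.57,"fingers":60},{"x":-0.002,"y":0.18,"z":-0.04,"turn":1.57,"fingers":60},{"x":-0.002,"y":0.18,"z":-0.04,"turn":1.57,"fingers":60},{"x":-0.002,"y":0.18,"z":-0.04,"turn":1.57,"fingers":60}]}}

```text
t: 10.12
position: [0.4767, 0.259, 0.2341]
tool_rot: [[-0.042, 0.999, -0.0], [0.999, 0.042, 0.0], [0.0, -0.0, -1.0]]
wrist_force: [0.6, 0.8, 0.2]
finger_gap: 0.599
gripper_force: 0.0
```

{"op": "play_rows", "data": {"motion": [{"x":0,"y":0,"z":0,"turn":0.06,"fingers":60},{"x":0,"y":0,"z":0,"turn":0.06,"fingers":60},{"x":0,"y":0,"z":0,"turn":0.06,"fingers":60},{"x":0,"y":0,"z":0,"turn":0.06,"fingers":60}]}}

```text
t: 10.45
position: [0.4767, 0.259, 0.2343]
tool_rot: [[0.009, 1.0, -0.0], [1.0, -0.009, 0.0], [0.0, -0.0, -1.0]]
wrist_force: [-0.0, 0.0, 0.5]
finger_gap: 0.598
gripper_force: 0.0
```

```bash
cat > mid.py <<'E'
from h import *
import sys
i,p,d=grab('wrist',sys.argv[1]);W=world(i,d)
near=(abs(W[...,0]-.479)<.1)&(abs(W[...,1]-.258)<.075)
m=near&(abs(W[...,2]-.102)<.006); print('rim',rectP(W[m][:,:2]),m.sum(),np.median(W[m][:,2]))
hsv=cv2.cvtColor(p,cv2.COLOR_RGB2HSV)
m=near&(abs(W[...,2]-.093)<.004)&(abs(W[...,0]-.479)<.025)&(abs(W[...,1]-.258)<.046)
print('div',rectP(W[m][:,:2]),m.sum(),np.median(W[m][:,2]),'meanxy',W[m].mean(0))
go(.479,.258,.2,83.9)
E
python3 mid.py w2
```

```text
rim [479.1 258.6 160.7 110.5  -5.9] 4743 0.10138578282639166
div [479.2 257.9  92.2   8.   84.1] 1231 0.09230024522480579 meanxy [0.47936608 0.26039657 0.09215922]
t 10.50 pos [0.4767 0.259  0.2343] yaw 89.46 q6 0.36 F [ 0.  -0.6 -1. ] | shift [-0.001   0.0023  0.0343] turn 0.0970
```

View pics/w2.png

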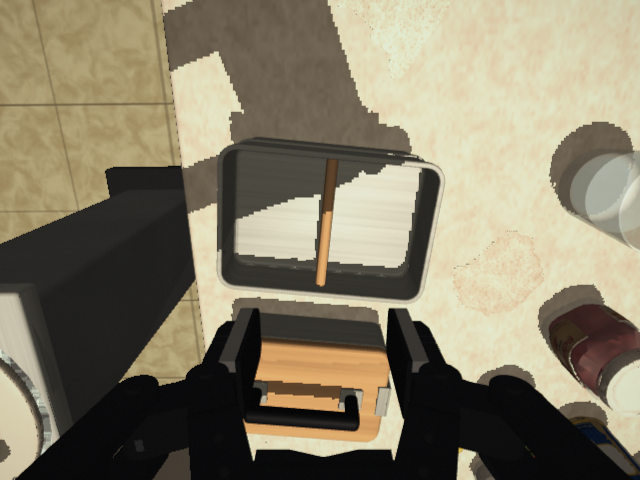

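The wrist view shows the empty middle tier with its divider from (332,160) to (320,285). The top tier stands beside it at about (315,385). Next I descend to straddle the divider.

{"op": "play_rows", "data": {"motion": [{"x":0,"y":0.0025,"z":0.02,"turn":0.095,"fingers":60},{"x":0,"y":0.0025,"z":0.05,"turn":0.095,"fingers":60},{"x":0,"y":0.0025,"z":0.08,"turn":0.095,"fingers":60},{"x":0,"y":0.0025,"z":0.1,"turn":0.095,"fingers":60},{"x":0,"y":0.0025,"z":0.115,"turn":0.095,"fingers":60},{"x":0,"y":0.0025,"z":0.13,"turn":0.095,"fingers":60},{"x":0,"y":0.0025,"z":0.145,"turn":0.095,"fingers":60},{"x":0,"y":0.0025,"z":0.156,"turn":0.095,"fingers":60},{"x":0,"y":0.0025,"z":0.164,"turn":0.095,"fingers":60},{"x":0,"y":0.0025,"z":0.168,"turn":0.095,"fingers":60},{"x":0,"y":0.0025,"z":0.168,"turn":0.095,"fingers":60},{"x":0,"y":0.0025,"z":0.168,"turn":0.095,"fingers":60}]}}

```text
t: 11.5
position: [0.4794, 0.2591, 0.0668]
tool_rot: [[0.106, 0.994, 0.0], [0.994, -0.106, 0.0], [0.0, 0.0, -1.0]]
wrist_force: [-0.3, -0.3, 0.6]
finger_gap: 0.598
gripper_force: 0.0
```

{"op": "play_rows", "data": {"motion": [{"x":0,"y":0,"z":0,"turn":0,"fingers":30},{"x":0,"y":0,"z":0,"turn":0,"fingers":20},{"x":0,"y":0,"z":0,"turn":0,"fingers":14},{"x":0,"y":0,"z":0,"turn":0,"fingers":10},{"x":0,"y":0,"z":0,"turn":0,"fingers":6},{"x":0,"y":0,"z":0,"turn":0,"fingers":0},{"x":0,"y":0,"z":0,"turn":0,"fingers":0},{"x":0,"y":0,"z":0,"turn":0,"fingers":0},{"x":0,"y":0,"z":0,"turn":0,"fingers":0}]}}

```text
t: 12.25
position: [0.4793, 0.259, 0.0668]
tool_rot: [[0.106, 0.994, 0.001], [0.994, -0.106, 0.0], [0.0, 0.0, -1.0]]
wrist_force: [-1.0, -1.3, 7.3]
finger_gap: 0.074
gripper_force: 78.2
```

```bash
python3 -c "
from h import *
go(.479,.2586,.12,84.05)"
```

```text
t 12.25 pos [0.4793 0.259  0.0668] yaw 83.89 q6 0.46 F [-1.  -1.3  7.3] | shift [-0.0004 -0.0003 -0.0532] turn -0.0027
```

{"op": "play_rows", "data": {"motion": [{"x":0,"y":0,"z":-0.001,"turn":0,"fingers":0},{"x":0,"y":0,"z":-0.003,"turn":0,"fingers":0},{"x":0,"y":0,"z":-0.006,"turn":0,"fingers":0},{"x":0,"y":0,"z":-0.01,"turn":0,"fingers":0},{"x":0,"y":0,"z":-0.016,"turn":0,"fingers":0},{"x":0,"y":0,"z":-0.026,"turn":0,"fingers":0},{"x":0,"y":0,"z":-0.04,"turn":0,"fingers":0},{"x":0,"y":0,"z":-0.056,"turn":0,"fingers":0},{"x":0,"y":0,"z":-0.072,"turn":0,"fingers":0},{"x":0,"y":0,"z":-0.084,"turn":0,"fingers":0},{"x":0,"y":0,"z":-0.09,"turn":0,"fingers":0},{"x":0,"y":0,"z":-0.092,"turn":0,"fingers":0}]}}

```text
t: 13.25
position: [0.4796, 0.2591, 0.1597]
tool_rot: [[0.106, 0.994, 0.002], [0.994, -0.106, 0.001], [0.001, 0.002, -1.0]]
wrist_force: [0.2, -0.8, -1.7]
finger_gap: 0.079
gripper_force: 78.0
```

Run:
```python
from h import *
i,p,d=grab('scene','s2')
cv2.imwrite('pics/s2c.png',cv2.resize(p[220:460,120:440,::-1],None,fx=2,fy=2))
# board from scene view depth, top face
W=world(i,d);hsv=cv2.cvtColor(p,cv2.COLOR_RGB2HSV)
# bottom tier pose by rim depth in the top view
i,p,d=grab('top');W=world(i,d)
m=(abs(W[...,2]-.022)<.006)&(abs(W[...,0]-.48)<.15)&(abs(W[...,1]+.233)<.2);hsv=cv2.cvtColor(p,cv2.COLOR_RGB2HSV);m&=(hsv[...,1]>110)
print('board',rectP(W[m][:,:2]),m.sum())
go(.4825,-.233,.16,94.2)
```

```text
board [ 482.8 -233.8  297.5  206.3  -85.8] 10179
t 13.35 pos [0.4791 0.2589 0.1583] yaw 83.89 q6 0.46 F [ 0.6  0.1 -2.5] | shift [-0.4888  0.0557 -0.0018] turn -0.1799
```

View pics/s2c.png

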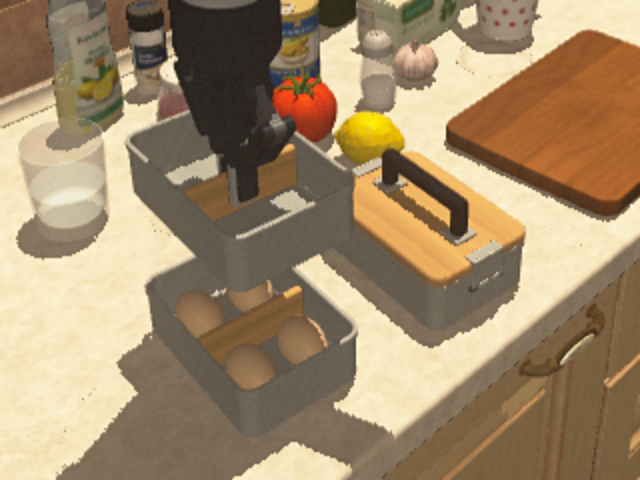

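The crop shows the middle tier hanging level, the bottom tier with its eggs in place, and the top tier upright beside it. Next I carry the middle tier over to the board.

{"op": "play_rows", "data": {"motion": [{"x":-0.003,"y":0,"z":0,"turn":0,"fingers":0},{"x":-0.01,"y":0.001,"z":0,"turn":-0.01,"fingers":0},{"x":-0.022,"y":0.002,"z":0,"turn":-0.02,"fingers":0},{"x":-0.04,"y":0.004,"z":0,"turn":-0.03,"fingers":0},{"x":-0.063,"y":0.006,"z":0,"turn":-0.04,"fingers":0},{"x":-0.088,"y":0.01,"z":0,"turn":-0.05,"fingers":0},{"x":-0.115,"y":0.013,"z":0,"turn":-0.06,"fingers":0},{"x":-0.142,"y":0.016,"z":0,"turn":-0.07,"fingers":0},{"x":-0.169,"y":0.019,"z":0,"turn":-0.08,"fingers":0},{"x":-0.196,"y":0.022,"z":0,"turn":-0.09,"fingers":0},{"x":-0.223,"y":0.025,"z":0,"turn":-0.1,"fingers":0},{"x":-0.25,"y":0.028,"z":0,"turn":-0.11,"fingers":0}]}}

```text
t: 14.35
position: [0.4798, 0.0056, 0.1578]
tool_rot: [[-0.004, 1.0, -0.001], [1.0, 0.004, 0.0], [0.0, -0.001, -1.0]]
wrist_force: [0.2, -0.6, -3.4]
finger_gap: 0.076
gripper_force: 78.0
```

```bash
python3 -c "
from h import *
go(.4827,-.2335,.16,94.2)"
```

```text
t 14.35 pos [0.4798 0.0056 0.1578] yaw 90.25 q6 -0.15 F [ 0.2 -0.6 -3.4] | shift [-0.2392  0.0019 -0.0022] turn -0.0690
```

{"op": "play_rows", "data": {"motion": [{"x":-0.026,"y":0,"z":0,"turn":-0.01,"fingers":0},{"x":-0.052,"y":0,"z":0,"turn":-0.02,"fingers":0},{"x":-0.078,"y":0.001,"z":0,"turn":-0.03,"fingers":0},{"x":-0.104,"y":0.001,"z":0,"turn":-0.04,"fingers":0},{"x":-0.13,"y":0.001,"z":0,"turn":-0.045,"fingers":0},{"x":-0.155,"y":0.001,"z":0,"turn":-0.05,"fingers":0},{"x":-0.178,"y":0.001,"z":0,"turn":-0.055,"fingers":0},{"x":-0.2,"y":0.002,"z":0,"turn":-0.06,"fingers":0},{"x":-0.218,"y":0.002,"z":0,"turn":-0.065,"fingers":0},{"x":-0.23,"y":0.002,"z":0,"turn":-0.069,"fingers":0},{"x":-0.237,"y":0.002,"z":0,"turn":-0.069,"fingers":0},{"x":-0.239,"y":0.002,"z":0,"turn":-0.069,"fingers":0}]}}

```text
t: 15.35
position: [0.4829, -0.2323, 0.1579]
tool_rot: [[-0.071, 0.997, -0.001], [0.997, 0.071, 0.0], [0.0, -0.001, -1.0]]
wrist_force: [-0.8, 0.1, -3.0]
finger_gap: 0.073
gripper_force: 78.0
```

```bash
python3 -c "
from h import *
go(.4827,-.2335,.0408,94.2)"
```

```text
t 15.35 pos [ 0.4829 -0.2323  0.1579] yaw 94.10 q6 -0.66 F [-0.8  0.1 -3. ] | shift [-0.0012 -0.0002  0.1171] turn -0.0018
```

{"op": "play_rows", "data": {"motion": [{"x":0,"y":0,"z":0.002,"turn":0,"fingers":0},{"x":0,"y":0,"z":0.008,"turn":0,"fingers":0},{"x":0,"y":0,"z":0.018,"turn":0,"fingers":0},{"x":0,"y":0,"z":0.032,"turn":0,"fingers":0},{"x":0,"y":0,"z":0.048,"turn":0,"fingers":0},{"x":0,"y":0,"z":0.064,"turn":0,"fingers":0},{"x":0,"y":0,"z":0.08,"turn":0,"fingers":0},{"x":0,"y":0,"z":0.093,"turn":0,"fingers":0},{"x":0,"y":0,"z":0.102,"turn":0,"fingers":0},{"x":0,"y":0,"z":0.108,"turn":0,"fingers":0},{"x":0,"y":0,"z":0.111,"turn":0,"fingers":0},{"x":0,"y":0,"z":0.112,"turn":0,"fingers":0}]}}

```text
t: 16.35
position: [0.4832, -0.2313, 0.046]
tool_rot: [[-0.073, 0.997, -0.0], [0.997, 0.073, 0.0], [0.0, -0.0, -1.0]]
wrist_force: [0.2, -0.2, -2.0]
finger_gap: 0.074
gripper_force: 78.0
```

{"op": "play_rows", "data": {"motion": [{"x":0,"y":0,"z":0,"turn":0,"fingers":0},{"x":0,"y":0,"z":0.001,"turn":0,"fingers":0},{"x":0,"y":0,"z":0.002,"turn":0,"fingers":0},{"x":0,"y":0,"z":0.003,"turn":0,"fingers":0},{"x":0,"y":0,"z":0.004,"turn":0,"fingers":0},{"x":0,"y":0,"z":0.0045,"turn":0,"fingers":0},{"x":0,"y":0,"z":0.005,"turn":0,"fingers":0},{"x":0,"y":0,"z":0.005,"turn":0,"fingers":0},{"x":0,"y":0,"z":0.005,"turn":0,"fingers":0}]}}

```text
t: 17.1
position: [0.4833, -0.2316, 0.0413]
tool_rot: [[-0.072, 0.997, 0.0], [0.997, 0.072, 0.0], [0.0, 0.0, -1.0]]
wrist_force: [-0.0, -0.4, -2.9]
finger_gap: 0.078
gripper_force: 78.0
```

{"op": "play_rows", "data": {"motion": [{"x":-0.001,"y":0,"z":0.0003,"turn":0,"fingers":0},{"x":-0.001,"y":0,"z":0.0006,"turn":0,"fingers":0},{"x":-0.001,"y":0,"z":0.001,"turn":0,"fingers":0},{"x":-0.001,"y":0,"z":0.001,"turn":0,"fingers":0},{"x":-0.001,"y":0,"z":0.001,"turn":0,"fingers":0}]}}

```text
t: 17.52
position: [0.4834, -0.2327, 0.041]
tool_rot: [[-0.072, 0.997, 0.0], [0.997, 0.072, -0.0], [-0.0, 0.0, -1.0]]
wrist_force: [-5.0, 2.4, 8.2]
finger_gap: 0.077
gripper_force: 79.9
```

{"op": "play_rows", "data": {"motion": [{"x":0,"y":0,"z":-0.0005,"turn":0,"fingers":5},{"x":0,"y":0,"z":-0.0005,"turn":0,"fingers":15},{"x":0,"y":0,"z":-0.0005,"turn":0,"fingers":30},{"x":0,"y":0,"z":-0.0005,"turn":0,"fingers":50},{"x":0,"y":0,"z":-0.0005,"turn":0,"fingers":50},{"x":0,"y":0,"z":-0.0005,"turn":0,"fingers":50},{"x":0,"y":0,"z":-0.02,"turn":0,"fingers":50},{"x":0,"y":0,"z":-0.06,"turn":0,"fingers":50},{"x":0,"y":0,"z":-0.1,"turn":0,"fingers":50},{"x":0,"y":0,"z":-0.14,"turn":0,"fingers":50},{"x":0,"y":0,"z":-0.16,"turn":0,"fingers":50},{"x":0,"y":0,"z":-0.16,"turn":0,"fingers":50}]}}

```text
t: 18.52
position: [0.4847, -0.2335, 0.2056]
tool_rot: [[-0.072, 0.997, 0.006], [0.997, 0.072, -0.004], [-0.004, 0.006, -1.0]]
wrist_force: [0.3, -0.1, 1.1]
finger_gap: 0.502
gripper_force: 0.0
```

```bash
python3 -c "
from h import *
go(.455,.08,.2,173.9)"
```

```text
t 18.52 pos [ 0.4847 -0.2335  0.2056] yaw 94.15 q6 -0.66 F [ 0.3 -0.1  1.1] | shift [ 0.3148 -0.0069  0.0042] turn -1.3919
```

{"op": "play_rows", "data": {"motion": [{"x":0.314,"y":-0.007,"z":0.002,"turn":-1.39,"fingers":60},{"x":0.314,"y":-0.007,"z":0.002,"turn":-1.39,"fingers":60},{"x":0.314,"y":-0.007,"z":0.002,"turn":-1.39,"fingers":60},{"x":0.314,"y":-0.007,"z":0.002,"turn":-1.39,"fingers":60},{"x":0.314,"y":-0.007,"z":0.002,"turn":-1.39,"fingers":60},{"x":0.314,"y":-0.007,"z":0.002,"turn":-1.39,"fingers":60},{"x":0.314,"y":-0.007,"z":0.002,"turn":-1.39,"fingers":60},{"x":0.314,"y":-0.007,"z":0.002,"turn":-1.39,"fingers":60},{"x":0.314,"y":-0.007,"z":0.002,"turn":-1.39,"fingers":60},{"x":0.314,"y":-0.007,"z":0.002,"turn":-1.39,"fingers":60},{"x":0.314,"y":-0.007,"z":0.002,"turn":-1.39,"fingers":60},{"x":0.314,"y":-0.007,"z":0.002,"turn":-1.39,"fingers":60}]}}

```text
t: 19.52
position: [0.4534, 0.0803, 0.1978]
tool_rot: [[-0.995, 0.101, -0.001], [0.101, 0.995, 0.0], [0.001, -0.0, -1.0]]
wrist_force: [-0.6, -0.0, -0.6]
finger_gap: 0.602
gripper_force: 0.0
```

Run:
```python
from h import *
go(.455,.08,.0757,173.9)
i,p,d=grab('wrist','w3');W=world(i,d)
def near(c,rx,ry): return (abs(W[...,0]-c[0])<rx)&(abs(W[...,1]-c[1])<ry)
m=near((.455,.08),.09,.04)&(W[...,2]>.094)&(W[...,2]<.108);print('wrist handle',rectP(W[m][:,:2]),m.sum())
for n in('top','scene'):
    i,p,d=grab(n,n+'3');W=world(i,d)
    m=near((.455,.08),.1,.06)&(W[...,2]>.094)&(W[...,2]<.108);print(n,'handle',m.sum(),rectP(W[m][:,:2]) if m.sum()>9 else'')
    m=near((.479,.2586),.1,.08)&(abs(W[...,2]-.054)<.005);print(n,'bottom rim',m.sum(),rectP(W[m][:,:2]))
    m=near((.483,-.233),.1,.08)&(abs(W[...,2]-.076)<.005);print(n,'mid rim',m.sum(),rectP(W[m][:,:2]) if m.sum()>9 else'')
```

```text
t 19.52 pos [0.4534 0.0803 0.1978] yaw 174.20 q6 -1.46 F [-0.6 -0.  -0.6] | shift [-1.700e-03 -1.000e-04  1.221e-01] turn 0.0053
wrist handle [455.3  80.5 103.   14.   -6. ] 3143
top handle 0 
top bottom rim 99 [434.4 262.4 112.7  62.2  80.8]
top mid rim 406 [ 485.1 -233.4  160.3  109.1    4. ]
scene handle 368 [454.   81.6 104.1  16.5  -4.9]
scene bottom rim 991 [479.  259.4 163.3 111.5  -6.3]
scene mid rim 520 [ 482.9 -231.8  161.6  116.7    4. ]
```

View pics/top3.png

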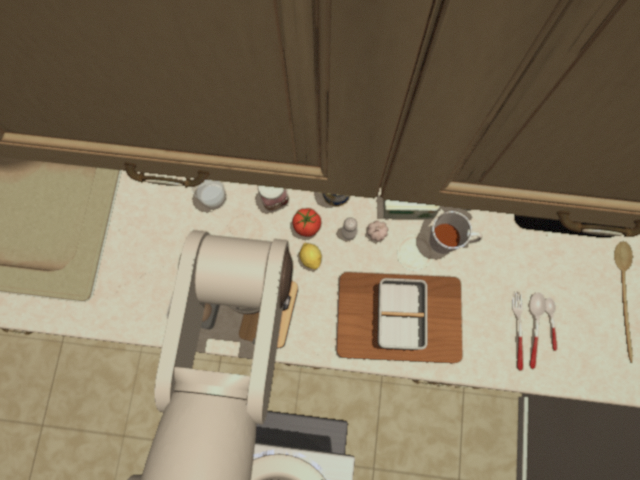

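The middle tier stands centred on the board at (402,314). Next I descend on the lid handle again.

{"op": "play_rows", "data": {"motion": [{"x":-0.002,"y":0.0005,"z":0.015,"turn":0.003,"fingers":60},{"x":-0.002,"y":0.0005,"z":0.04,"turn":0.003,"fingers":60},{"x":-0.002,"y":0.0005,"z":0.065,"turn":0.003,"fingers":60},{"x":-0.002,"y":0.0005,"z":0.085,"turn":0.003,"fingers":60},{"x":-0.002,"y":0.0005,"z":0.1,"turn":0.003,"fingers":60},{"x":-0.002,"y":0.0005,"z":0.112,"turn":0.003,"fingers":60},{"x":-0.002,"y":0.0005,"z":0.12,"turn":0.003,"fingers":60},{"x":-0.002,"y":0.0005,"z":0.122,"turn":0.003,"fingers":60},{"x":-0.002,"y":0.0005,"z":0.122,"turn":0.003,"fingers":60},{"x":-0.002,"y":0.0005,"z":0.122,"turn":0.003,"fingers":60}]}}

```text
t: 20.5
position: [0.456, 0.0803, 0.077]
tool_rot: [[-0.994, 0.112, 0.001], [0.112, 0.994, 0.0], [-0.001, 0.0, -1.0]]
wrist_force: [0.8, -0.4, 0.5]
finger_gap: 0.601
gripper_force: 0.0
```

{"op": "play_rows", "data": {"motion": [{"x":0,"y":0,"z":0,"turn":0,"fingers":30},{"x":0,"y":0,"z":0,"turn":0,"fingers":22},{"x":0,"y":0,"z":0,"turn":0,"fingers":15},{"x":0,"y":0,"z":0,"turn":0,"fingers":10},{"x":0,"y":0,"z":0,"turn":0,"fingers":0},{"x":0,"y":0,"z":0,"turn":0,"fingers":0},{"x":0,"y":0,"z":0,"turn":0,"fingers":0},{"x":0,"y":0,"z":0,"turn":0,"fingers":0}], "squeeze": 80}}

```text
t: 21.17
position: [0.456, 0.0803, 0.077]
tool_rot: [[-0.994, 0.111, 0.001], [0.111, 0.994, -0.0], [-0.001, 0.0, -1.0]]
wrist_force: [-2.4, -0.9, 5.8]
finger_gap: 0.148
gripper_force: 78.8
```

```bash
python3 -c "
from h import *
go(.479,.2586,.16,174.0)"
```

```text
t 21.17 pos [0.456  0.0803 0.077 ] yaw 173.62 q6 -1.45 F [-2.4 -0.9  5.8] | shift [-0.0031  0.1798 -0.083 ] turn -0.0067
```

{"op": "play_rows", "data": {"motion": [{"x":0,"y":0,"z":-0.001,"turn":0,"fingers":0},{"x":0,"y":0,"z":-0.004,"turn":0,"fingers":0},{"x":0,"y":0,"z":-0.009,"turn":0,"fingers":0},{"x":0,"y":0,"z":-0.017,"turn":0,"fingers":0},{"x":0,"y":0,"z":-0.027,"turn":0,"fingers":0},{"x":0,"y":0,"z":-0.039,"turn":0,"fingers":0},{"x":0,"y":0,"z":-0.052,"turn":0,"fingers":0},{"x":0,"y":0,"z":-0.064,"turn":0,"fingers":0},{"x":0,"y":0,"z":-0.074,"turn":0,"fingers":0},{"x":0,"y":0,"z":-0.081,"turn":0,"fingers":0},{"x":0,"y":0,"z":-0.084,"turn":0,"fingers":0},{"x":0,"y":0,"z":-0.085,"turn":0,"fingers":0}]}}

```text
t: 22.17
position: [0.4558, 0.0803, 0.1618]
tool_rot: [[-0.994, 0.111, 0.001], [0.111, 0.994, 0.0], [-0.001, 0.0, -1.0]]
wrist_force: [-0.3, 0.4, -3.6]
finger_gap: 0.144
gripper_force: 78.0
```

{"op": "play_rows", "data": {"motion": [{"x":0,"y":0.003,"z":0,"turn":0,"fingers":0},{"x":0,"y":0.01,"z":0,"turn":0,"fingers":0},{"x":-0.001,"y":0.024,"z":0,"turn":0,"fingers":0},{"x":-0.001,"y":0.044,"z":0,"turn":0,"fingers":0},{"x":-0.002,"y":0.068,"z":0,"turn":0,"fingers":0},{"x":-0.002,"y":0.093,"z":0,"turn":-0.002,"fingers":0},{"x":-0.003,"y":0.118,"z":0,"turn":-0.002,"fingers":0},{"x":-0.003,"y":0.14,"z":0,"turn":-0.002,"fingers":0},{"x":-0.003,"y":0.158,"z":0,"turn":-0.002,"fingers":0},{"x":-0.003,"y":0.17,"z":0,"turn":-0.002,"fingers":0},{"x":-0.003,"y":0.177,"z":0,"turn":-0.002,"fingers":0},{"x":-0.003,"y":0.18,"z":0,"turn":-0.002,"fingers":0}]}}

```text
t: 23.17
position: [0.4785, 0.2597, 0.1609]
tool_rot: [[-0.994, 0.108, -0.001], [0.108, 0.994, -0.0], [0.001, -0.0, -1.0]]
wrist_force: [-0.2, -0.2, -3.3]
finger_gap: 0.145
gripper_force: 78.2
```

{"op": "play_rows", "data": {"motion": [{"x":0,"y":0,"z":0,"turn":0,"fingers":0},{"x":0,"y":0,"z":0,"turn":0,"fingers":0},{"x":0,"y":0,"z":0,"turn":0,"fingers":0}]}}

```text
t: 23.42
position: [0.4787, 0.2582, 0.1614]
tool_rot: [[-0.994, 0.11, 0.0], [0.11, 0.994, -0.0], [-0.0, -0.0, -1.0]]
wrist_force: [0.0, -0.5, -3.1]
finger_gap: 0.151
gripper_force: 78.2
```

```bash
cat > chk.py <<'E'
from h import *
import sys
go(.479,.2586,.125,174.0)
i,p,d=grab('scene',sys.argv[1]);W=world(i,d)
cv2.imwrite(f'pics/{sys.argv[1]}c.png',cv2.resize(p[220:460,120:380,::-1],None,fx=2.5,fy=2.5))
n=(abs(W[...,0]-.479)<.1)&(abs(W[...,1]-.2586)<.08)
o=manip.state()["position"][2]-.077
for nm,z in(('lid',o+.064),('handle',o+.101),('bottom rim',.054)):
    m=n&(abs(W[...,2]-z)<.005);print(nm,m.sum(),rectP(W[m][:,:2]),np.median(W[m][:,2])-o)
E
python3 chk.py s4
```

```text
t 23.42 pos [0.4787 0.2582 0.1614] yaw 173.69 q6 -1.11 F [ 0.  -0.5 -3.1] | shift [-0.0003  0.0005  0.0364] turn -0.0055
lid 4040 [477.7 258.8 169.  111.5  -5.7] 0.06427876313817503
handle 382 [475.1 259.5  96.7  38.4  11.4] 0.1005964374766772
bottom rim 617 [478.1 259.8 162.3 110.8  -5.5] -0.03114868193178673
```

View pics/s4c.png

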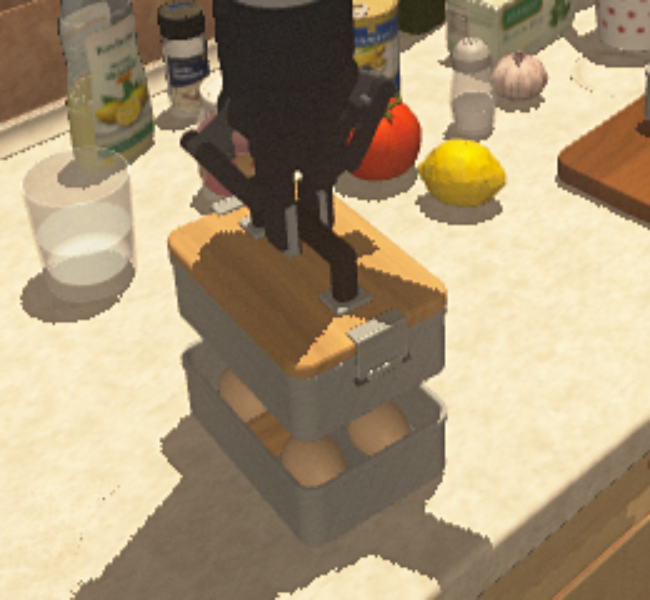

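The crop shows the lidded tier level and lined up over the bottom tier, which holds its eggs. I lower it in two stages.

{"op": "play_rows", "data": {"motion": [{"x":-0.0005,"y":0.0005,"z":0.001,"turn":0,"fingers":0},{"x":-0.0005,"y":0.0005,"z":0.004,"turn":0,"fingers":0},{"x":-0.0005,"y":0.0005,"z":0.008,"turn":0,"fingers":0},{"x":-0.0005,"y":0.0005,"z":0.013,"turn":0,"fingers":0},{"x":-0.0005,"y":0.0005,"z":0.018,"turn":0,"fingers":0},{"x":-0.0005,"y":0.0005,"z":0.022,"turn":0,"fingers":0},{"x":-0.0005,"y":0.0005,"z":0.025,"turn":0,"fingers":0},{"x":-0.0005,"y":0.0005,"z":0.027,"turn":0,"fingers":0},{"x":-0.0005,"y":0.0005,"z":0.028,"turn":0,"fingers":0},{"x":-0.0005,"y":0.0005,"z":0.029,"turn":0,"fingers":0},{"x":-0.0005,"y":0.0005,"z":0.029,"turn":0,"fingers":0},{"x":-0.0005,"y":0.0005,"z":0.029,"turn":0,"fingers":0}]}}

```text
t: 24.47
position: [0.4793, 0.2594, 0.1325]
tool_rot: [[-0.994, 0.109, 0.0], [0.109, 0.994, 0.0], [-0.0, 0.0, -1.0]]
wrist_force: [-0.3, 0.1, -3.8]
finger_gap: 0.143
gripper_force: 78.2
```

{"op": "play_rows", "data": {"motion": [{"x":0,"y":0,"z":0.0005,"turn":0,"fingers":0},{"x":0,"y":0,"z":0.001,"turn":0,"fingers":0},{"x":0,"y":0,"z":0.0015,"turn":0,"fingers":0},{"x":0,"y":0,"z":0.002,"turn":0,"fingers":0},{"x":0,"y":0,"z":0.0025,"turn":0,"fingers":0},{"x":0,"y":0,"z":0.003,"turn":0,"fingers":0},{"x":0,"y":0,"z":0.0035,"turn":0,"fingers":0},{"x":0,"y":0,"z":0.004,"turn":0,"fingers":0},{"x":0,"y":0,"z":0.004,"turn":0,"fingers":0},{"x":0,"y":0,"z":0.004,"turn":0,"fingers":0}]}}

```text
t: 25.3
position: [0.4792, 0.2593, 0.1283]
tool_rot: [[-0.994, 0.109, -0.0], [0.109, 0.994, 0.0], [0.0, 0.0, -1.0]]
wrist_force: [0.1, -0.9, -4.6]
finger_gap: 0.146
gripper_force: 78.2
```

{"op": "play_rows", "data": {"motion": [{"x":0,"y":0,"z":0.0005,"turn":0,"fingers":0},{"x":0,"y":0,"z":0.001,"turn":0,"fingers":0},{"x":0,"y":0,"z":0.0015,"turn":0,"fingers":0},{"x":0,"y":0,"z":0.002,"turn":0,"fingers":0},{"x":0,"y":0,"z":0.0025,"turn":0,"fingers":0},{"x":0,"y":0,"z":0.003,"turn":0,"fingers":0},{"x":0,"y":0,"z":0.003,"turn":0,"fingers":0},{"x":0,"y":0,"z":0.003,"turn":0,"fingers":0}]}}

```text
t: 25.97
position: [0.4792, 0.2594, 0.1253]
tool_rot: [[-0.994, 0.109, -0.0], [0.109, 0.994, 0.0], [0.0, 0.0, -1.0]]
wrist_force: [-0.3, -0.7, -4.1]
finger_gap: 0.15
gripper_force: 78.2
```

{"op": "play_rows", "data": {"motion": [{"x":0,"y":0,"z":0.0003,"turn":0,"fingers":0},{"x":0,"y":0,"z":0.0006,"turn":0,"fingers":0},{"x":0,"y":0,"z":0.001,"turn":0,"fingers":0},{"x":0,"y":0,"z":0.001,"turn":0,"fingers":0}]}}

```text
t: 26.3
position: [0.4793, 0.2594, 0.1249]
tool_rot: [[-0.994, 0.109, 0.0], [0.109, 0.994, 0.0], [-0.0, 0.0, -1.0]]
wrist_force: [-4.4, -2.2, 4.8]
finger_gap: 0.148
gripper_force: 79.5
```

{"op": "play_rows", "data": {"motion": [{"x":0,"y":0,"z":0,"turn":0,"fingers":17},{"x":0,"y":0,"z":0,"turn":0,"fingers":25},{"x":0,"y":0,"z":0,"turn":0,"fingers":40},{"x":0,"y":0,"z":0,"turn":0,"fingers":60},{"x":0,"y":0,"z":0,"turn":0,"fingers":60},{"x":0,"y":0,"z":0,"turn":0,"fingers":60},{"x":0,"y":0,"z":-0.02,"turn":0,"fingers":60},{"x":0,"y":0,"z":-0.05,"turn":0,"fingers":60},{"x":0,"y":0,"z":-0.09,"turn":0,"fingers":60},{"x":0,"y":0,"z":-0.12,"turn":0,"fingers":60},{"x":0,"y":0,"z":-0.12,"turn":0,"fingers":60},{"x":0,"y":0,"z":-0.12,"turn":0,"fingers":60}]}}

```text
t: 27.3
position: [0.4797, 0.2595, 0.246]
tool_rot: [[-0.994, 0.109, 0.003], [0.109, 0.994, 0.001], [-0.003, 0.001, -1.0]]
wrist_force: [0.4, -0.1, -1.0]
finger_gap: 0.6
gripper_force: 0.0
```

Run:
```python
from h import *
go(.479,.2586,.125,174.0)
i,p,d=grab('scene','s5');W=world(i,d)
n=(abs(W[...,0]-.479)<.1)&(abs(W[...,1]-.2586)<.08)
for nm,z in(('lid',.112),('handle',.149)):
    m=n&(abs(W[...,2]-z)<.005);print(nm,m.sum(),rectP(W[m][:,:2]),np.percentile(W[m][:,2],[5,50,95]))
    A=np.c_[W[m][:,:2],np.ones(m.sum())];print(' slope',np.linalg.lstsq(A,W[m][:,2],rcond=None)[0][:2])
i,p,d=grab('wrist');W=world(i,d);n=(abs(W[...,0]-.479)<.1)&(abs(W[...,1]-.2586)<.08)
m=n&(abs(W[...,2]-.112)<.006);print('wrist lid',np.median(W[m][:,2]),rectP(W[m][:,:2]))
```

```text
t 27.30 pos [0.4797 0.2595 0.246 ] yaw 173.73 q6 -1.11 F [ 0.4 -0.1 -1. ] | shift [ 0.001  -0.0012  0.121 ] turn -0.0046
lid 4438 [478.8 260.1 169.7 110.5  -6.3] [0.11007816 0.11231208 0.11484166]
 slope [ 0.00261226 -0.00353507]
handle 433 [477.7 260.4 101.4  14.6  -6.2] [0.14469003 0.14831326 0.14997726]
 slope [-0.01519941 -0.17709705]
wrist lid 0.11200034078197024 [479.9 259.5 166.9 110.4  -6.1]
```

View pics/s5.png

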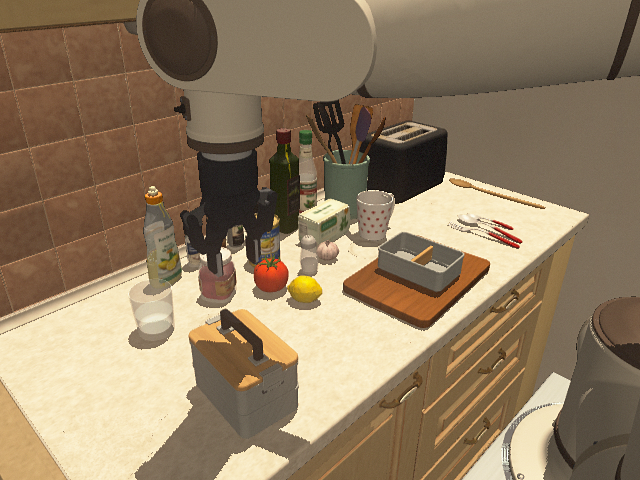

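The picture shows the box closed and flush at (243,370), its lid level at the seated height of 112 mm. The middle tier is on the board at (420,262), the bystanders have not moved, and the gripper is clear.

```bash
python3 -c "
from bench import manip
print(manip.sign_off())"
```

```text
the job is handed in; nothing more can be done
None
```

The job is handed in at about 27 s: the empty middle tier stands in the middle of the chopping board, and the lidded top tier is seated fully home on the bottom tier, with the bystanders undisturbed.

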